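# Loosen the left-hand knob of the wide blade hone

### The arm

A 6-joint arm with a two-finger parallel gripper is mounted at the origin on a cart in front of the work surface, level with it; the furniture and walls round the work are solid. World frame = base frame: x ahead of the robot, y to its left, z up, the work surface at z = 0. Lengths are in m, angles in rad, forces in N, time in s.
With the tool pointing down it reaches from about 0.425 to 0.95 m from the base axis. Payload 3.5 kg.
Tool frame: the origin (TCP) lies at the very end of the fingers, on their centre line; the grasp point (between the pads) lies arm.grip_point_offset behind it (arm.grip_point_offset is the distance from the TCP to the grasp point, in m); z points along the fingers, y is the line along which they close (so a half turn about z gives the same grasp; the last joint's range is limited). The gripper opens to 85 mm and grips with 20 to 120 N. Pads are 22 mm wide; open, the fingers measure 114 mm over their backs; the gripper's body (76 mm by 85 mm) begins 54 mm behind the grasp point. The pads swing forward as they close: fully open they stand 13 mm farther back than shut.
Start: joints at [1.014, 0.286, 1.577, -0, 1.279, -0.15], TCP at [0.267, 0.62, 0.231] pointing down, gripper open.
Joint ranges: [-2.77, 2.77], [-0.9, 2.22], [0.21, 2.48], [-1.53, 4.67], [0.24, 2.81], [-2.84, 2.84]. Speed limits (rad/s): [2.79, 2.79, 3.14, 3.14, 3.14, 3.14].

### API

Orientations are given as a unit quaternion [x, y, z, w].
In Python, from plant import arm gives the robot as it stands. Calls block until the motion is done:
- arm.goto(position, orientation): joint-space move of the TCP to a pose.
- arm.move_l(position, rot=None, max_speed=0.15, contact_N=None): straight line of the TCP; rot=None keeps the orientation; max_speed is the mean speed in m/s. With contact_N (N) it stops when the force on the tool has changed by that much, and returns True; else False.
- arm.move_joints(angles): joint-space move.
- arm.gripper_to(opening, strength=None): finger opening in m; strength is the grip in N (None keeps the last); returns when the fingers have stopped.
- arm.wait(seconds).
- arm.solve_ik(position, orientation): joint angles nearest the present ones, or None.
- arm.snapshot(name): name is "scene" or "top"; returns a dict with "color" (400x640x3 uint8, red, green, blue), "range_z" (400x640 float32, m along the optical axis (not along the pixel's ray), 0 where there is no reading), "mtx" (3x3 intrinsics, pixels), "distortion" ([k1, k2, p1, p2, k3] as OpenCV has them; the pictures are not rectified), "R" (3x3) and "t" (3): a world point X has camera coordinates R X + t. Camera axes: x right, y down, z forward; pixel columns grow to the right and rows downward; lengths in m; the calibration is good to about 2 mm. A picture is of the moment at which its call begins.
A pose or a line that the arm cannot do raises arm.IKError and nothing moves.
- arm.finish_job(): hands the job in; it is judged then, once.
Readings, each from a call of its own:
- arm.get_time(): time.
- arm.get_joints(): joint angles.
- arm.get_joint_vel(): joint speeds.
- arm.get_joint_efforts(): joint torques, N m.
- arm.get_ee_pos(): TCP position.
- arm.get_orientation(): TCP orientation.
- arm.get_wrist_force(): force on the tool from outside, world axes, zero at the start.
- arm.get_ft_torque(): the same for the moment, N m.
- arm.get_opening(): finger opening in m.
- arm.get_grasp_force(): force on a finger pad.
Only numpy, scipy, OpenCV 4.12 (cv2) and the standard library are available. Lean on these libraries where they do the work, as an engineer would, in place of code of your own. Each camera call takes 0.05 s, during which the arm holds its last target. There are 200 camera calls.

### The job

The wide disc of the clipper-blade hones has to come off for truing: loosen the knob on the hone with the wide disc. Its thread is left-handed, so turn it clockwise, seen from above, by about a quarter of a turn, then let go. Do not tighten it, and leave the knob of the hone with the small disc as it is.

Things in the scene. Friction and masses are not known exactly. Their poses are not given: they have to be found in the camera images.
- wide_hone_knob (a joint): turning angle (rad) of the knob on the hone with the WIDE disc: 0 is tight, it starts within 0.1 of that. It grows as the knob turns clockwise seen from above (loosening), up to a stop at 1.9; negative is tightening, stop at -0.5. Stiff: 0.15 N m of friction, no spring, stays where it is left. It climbs 2 mm in a quarter turn. Spindle and disc do not turn.
- wide_hone_knob_grip (a point): grip point of the wide hone's knob, a black bar 56 mm long, 14 wide, 26 high on a round hub of 36 mm diameter, at the centre of its disc. The point is on the turning axis at mid height of the bar, 25 mm above the disc's top, 84 mm above the worktop. x axis along the bar, y across it, z up, turning with the knob. Grasp the bar across its width from above.
- small_hone_knob (a joint): the same for the knob on the hone with the SMALL disc: to be left near 0, where it starts. Both hones are grey boxes 170 x 150 mm, 45 mm high, fixed on the worktop, with a level steel disc on top (its top 59 mm above the worktop): 140 mm across on the wide hone, 84 mm on the small one. Either may stand on the left.
- small_hone_knob_grip (a point): grip point of the small hone's knob, a bar knob of the same shape, size and height as the other; x axis along the bar, z axis up.
There are look-alikes about, which are no part of the job. Leave any orange look-alike of the part that bears wide_hone_knob alone.

How it is judged:
By the outcome, as a careful person would: the job done as asked, in the order asked, and still so for the second after the job is handed in, with the robot touching nothing.
It also fails if it takes over 32 s, if anything falls off the work surface, if the arm or the gripper's body presses on something with over 40 N, if the wrist force passes 120 N, or if a joint passes its speed limit or range.

## Working session

There is one attempt and no reset: what is moved stays moved. The work goes in short steps, each a Python script; the robot and the scene stay as the last script left them, time stands still between calls to the robot, and variables do not carry over. Pictures are saved under pics/ and viewed, at most 10 in all, crops included, and the job is handed in when it is done.

```bash
mkdir -p pics; ls; python3 - <<'E'
from plant import arm
import cv2,pickle
d={n:arm.snapshot(n) for n in("scene","top")}
pickle.dump(d,open("s.pkl","wb"))
for n in d: cv2.imwrite(f"pics/{n}1.png",d[n]["color"][:,:,::-1]); print(n,d[n]["R"],d[n]["t"],d[n]["mtx"],d[n]["distortion"])
print(arm.grip_point_offset,arm.get_time(),arm.get_orientation())
E
```

```text
pics
scene [[ 0.54349026 -0.83929949 -0.01395385]
 [-0.38238657 -0.23274853 -0.89420838]
 [ 0.7472609   0.49132931 -0.44743341]] [-0.34682254  0.32038063  0.94381866] [[512.55819069   0.         323.75471511]
 [  0.         512.55819069 210.39471542]
 [  0.           0.           1.        ]] [-0.16146777  0.          0.          0.          0.        ]
top [[-0.02290479 -0.9996967  -0.00904867]
 [-0.9871      0.02404891 -0.15828848]
 [ 0.15845808  0.00530638 -0.98735145]] [0.00937852 0.61252727 1.12104807] [[508.37696568   0.         311.93761067]
 [  0.         508.37696568 200.32845417]
 [  0.           0.           1.        ]] [-0.16716162  0.          0.          0.          0.        ]
0.0187 0.1 [ 2.01997680e-01  9.79385399e-01 -1.02174247e-03 -3.66412257e-04]
```

View pics/scene1.png

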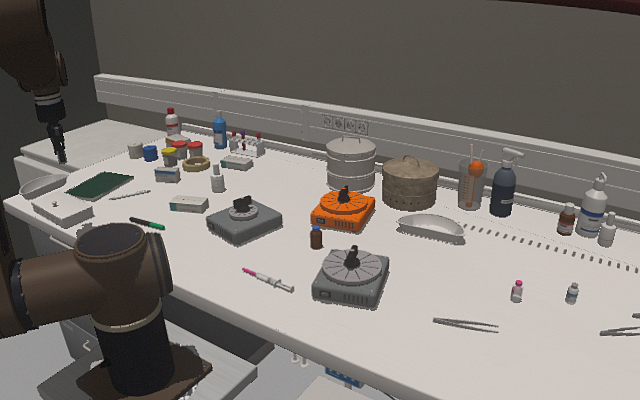

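View pics/top1.png

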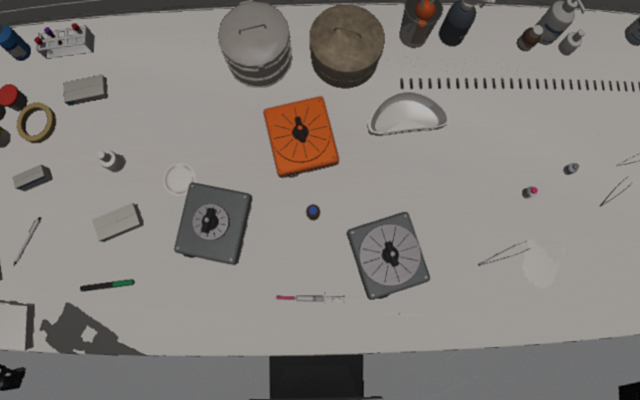

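Candidates in the top view are the grey hone with the small disc (210,221), the grey one with the wide disc (390,254), and an orange look-alike (301,132). The grey one at (390,254) fits, so I'll measure it and check it in a crop.

```bash
cat > h.py <<'E'
import numpy as np,cv2
def ray(s,uv,z):
    p=cv2.undistortPoints(np.float64(uv).reshape(-1,1,2),s["mtx"],s["distortion"])[:,0]
    d=np.c_[p,np.ones(len(p))]@s["R"]; c=-s["R"].T@s["t"]
    return c+d*((z-c[2])/d[:,2])[:,None]
def cloud(s,uv):
    p=cv2.undistortPoints(np.float64(uv).reshape(-1,1,2),s["mtx"],s["distortion"])[:,0]
    r=s["range_z"][uv[:,1],uv[:,0]][:,None]
    return (np.c_[p,np.ones(len(p))]*r-s["t"])@s["R"]
def mask(s,c,r,th):
    m=s["color"].max(2)<th; w=np.zeros_like(m); w[c[1]-r:c[1]+r,c[0]-r:c[0]+r]=1
    n,l,st,ce=cv2.connectedComponentsWithStats((m&w).astype(np.uint8))
    k=1+np.argmax(st[1:,4]); return np.argwhere(l==k)[:,::-1]
E
python3 - <<'E'
from h import *
import pickle
d=pickle.load(open("s.pkl","rb"))
out=[]
for n,c in(("top",(390,254)),("scene",(352,258)),("top",(210,221))):
    s=d[n]; uv=mask(s,c,22,60)
    P=cloud(s,uv); print(n,c,len(uv),uv.min(0),uv.max(0),"z pct",np.percentile(P[:,2],[5,50,95]).round(3))
    Q=P[(P[:,2]>.085)&(P[:,2]<.11)]
    if len(Q)>5:
        (cx,cy),wh,a=cv2.minAreaRect(np.float32(Q[:,:2])); print(" depth top",len(Q),Q.mean(0).round(4),(cx,cy),wh,a)
        w=np.linalg.eigh(np.cov(Q[:,:2].T)); print(" pca",np.degrees(np.arctan2(w[1][1,1],w[1][0,1])),np.sqrt(w[0]))
    R=ray(s,uv,.097); (cx,cy),wh,a=cv2.minAreaRect(np.float32(R[:,:2])); print(" ray",R.mean(0).round(4),(cx,cy),wh,a)
    w=np.linalg.eigh(np.cov(R[:,:2].T)); print(" pca",np.degrees(np.arctan2(w[1][1,1],w[1][0,1])))
    # disc: light pixels around
    g=s["color"]; vis=g[c[1]-45:c[1]+45,c[0]-45:c[0]+45,::-1]
    out.append(cv2.resize(np.ascontiguousarray(vis),(400,400),interpolation=cv2.INTER_CUBIC))
    hsv=g.max(2).astype(int); m=(hsv>115); w_=np.zeros_like(m); w_[c[1]-36:c[1]+36,c[0]-36:c[0]+36]=1
    ct=max(cv2.findContours((m&w_).astype(np.uint8),cv2.RETR_EXTERNAL,2)[0],key=cv2.contourArea)
    R=ray(s,ct[:,0],.059)[:,:2]; print(" disc",cv2.minEnclosingCircle(np.float32(R)), len(ct))
    out[-1]=cv2.convertScaleAbs(out[-1],alpha=1.5)
cv2.imwrite("pics/crop.png",np.hstack(out[:2]))
E
```

```text
top (390, 254) 255 [382 242] [398 266] z pct [0.063 0.093 0.1  ]
 depth top 145 [ 0.4837 -0.1764  0.0961] (0.48379433155059814, -0.1772768348455429) (0.05359916016459465, 0.014857841655611992) 17.10805320739746
 pca -163.10973679768787 [0.0044532 0.0160932]
 ray [ 0.4823 -0.1728  0.097 ] (0.48181742429733276, -0.17226722836494446) (0.05356241762638092, 0.03418436646461487) 31.62582778930664
 pca -163.66476184071522
 disc ((0.4991793632507324, -0.1963372379541397), 0.09244265407323837) 120
scene (352, 258) 210 [344 245] [359 268] z pct [0.061 0.08  0.097]
 depth top 78 [ 0.4751 -0.1832  0.0933] (0.4811052978038788, -0.18072012066841125) (0.05588024854660034, 0.012627407908439636) 11.98034954071045
 pca -167.068336689251 [0.00348067 0.01728688]
 ray [ 0.4502 -0.1984  0.097 ] (0.462589293718338, -0.19759055972099304) (0.0964173972606659, 0.03281008079648018) 15.97032642364502
 pca -155.1496365393116
 disc ((0.555233895778656, -0.14394639432430267), 0.1580210030078888) 127
top (210, 221) 271 [201 208] [217 232] z pct [0.061 0.089 0.1  ]
 depth top 146 [0.5668 0.2274 0.0958] (0.5673747062683105, 0.22842462360858917) (0.0142299709841609, 0.05444067344069481) 70.90042114257812
 pca 162.8281903179237 [0.00414435 0.01673624]
 ray [0.5651 0.2221 0.097 ] (0.5662838220596313, 0.22183914482593536) (0.03470061719417572, 0.05449972674250603) 84.68428039550781
 pca 164.6570502884735
 disc ((0.5841489434242249, 0.3002558648586273), 0.07236852496862411) 31
```

View pics/crop.png

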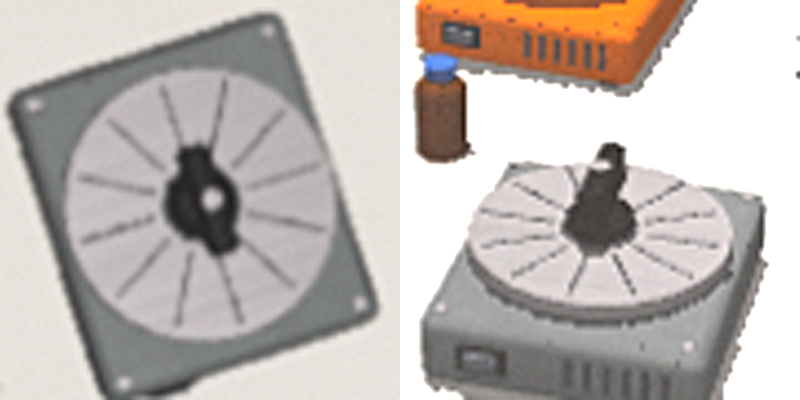

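The crop confirms a wide disc on a grey body, not orange, with its centre at about (390,254.5) and the bar running from (388,243) to (395,265). The bar top measures 54 x 15 mm at z 0.096, which agrees with the sizes given. Next I'll cross-check the disc centre and move over it.

```bash
cat >> h.py <<'E'
from scipy.spatial.transform import Rotation as Ro
def quat(a):  # tool down, tool x at world angle a
    x=np.array([np.cos(a),np.sin(a),0]); z=np.array([0,0,-1.]); return Ro.from_matrix(np.c_[x,np.cross(z,x),z]).as_quat()
C=np.array([.4838,-.1772]); A=np.radians(17)
E
python3 - <<'E'
from h import *
import pickle
from plant import arm
s=pickle.load(open("s.pkl","rb"))["top"]
print("disc centre",ray(s,[[390,254.7]],.059))
uv=mask(s,(390,254),22,60); P=cloud(s,uv); q=P[:,:2]-C; v=q@[-np.sin(A),np.cos(A)]; u=q@[np.cos(A),np.sin(A)]
print("hub z",np.percentile(P[(abs(v)>9)&(abs(v)<16)&(abs(u)<10),2],[10,50,90]))
best=None
for k in(0,np.pi,-np.pi):
    j0=arm.solve_ik([*C,.2],quat(A+k)); j1=arm.solve_ik([*C,.08],quat(A+k-np.pi/2-.15))
    print(k,None if j0 is None else j0[5],None if j1 is None else j1[5])
    if j0 is not None and j1 is not None and abs(j1[5]-j0[5])<2 and (best is None or max(abs(j0[5]),abs(j1[5]))<best[0]): best=(max(abs(j0[5]),abs(j1[5])),k)
k=best[1]; print("k",k)
arm.goto([*C,.2],quat(A+k)); print(arm.get_time(),arm.get_ee_pos(),arm.get_joints())
E
```

```text
disc centre [[ 0.48266014 -0.17809929  0.059     ]]Traceback (most recent call last):
  File "<stdin>", line 7, in <module>
    return _quantile_unchecked(
        a, q, axis, out, overwrite_input, method, keepdims, weights)
    return _ureduce(a,
                    func=_quantile_ureduce_func,
    ...<5 lines>...
                    overwrite_input=overwrite_input,
                    method=method)
    r = func(a, **kwargs)
    result = _quantile(arr,
                       quantiles=q,
    ...<2 lines>...
                       out=out,
                       weights=wgt)
    slices_having_nans = np.isnan(arr[-1, ...])
                                  ~~~^^^^^^^^^
IndexError: index -1 is out of bounds for axis 0 with size 0
```

```bash
python3 - <<'E'
from h import *
import pickle
from plant import arm
s=pickle.load(open("s.pkl","rb"))["top"]
uv=mask(s,(390,254),22,60); P=cloud(s,uv); q=P[:,:2]-C; v=q@[-np.sin(A),np.cos(A)]; u=q@[np.cos(A),np.sin(A)]
print("hub z",np.percentile(P[(abs(v)>.009)&(abs(v)<.016)&(abs(u)<.010),2],[10,50,90]))
best=None
for k in(0,np.pi):
    j0=arm.solve_ik([*C,.2],quat(A+k)); j1=arm.solve_ik([*C,.08],quat(A+k-np.pi/2-.15))
    print(k,None if j0 is None else j0[5],None if j1 is None else j1[5])
    if j0 is not None and j1 is not None and abs(j1[5]-j0[5])<2 and (best is None or max(abs(j0[5]),abs(j1[5]))<best[0]): best=(max(abs(j0[5]),abs(j1[5])),k)
k=best[1]; print("k",k)
arm.goto([*C,.2],quat(A+k)); print(arm.get_time(),arm.get_ee_pos(),arm.get_joints())
E
```

```text
hub z [0.06719746 0.0719723  0.07637688]
0 0.7258892512137045 2.4466855780086014
3.141592653589793 -2.4157034023760886 -0.6949070755811921
k 3.141592653589793
3.0083 [ 0.48402883 -0.1767767   0.20005081] [-5.47308469e-01 -4.01637244e-02  1.99498921e+00  1.27651609e-04
  1.18667094e+00 -2.41561993e+00]
```

```bash
python3 - <<'E'
from h import *
from plant import arm
print(arm.move_l([*C,.077],max_speed=.1,contact_N=15),arm.get_ee_pos())
arm.gripper_to(0.0,60)
print(arm.get_opening(),arm.get_grasp_force(),arm.get_wrist_force(),arm.get_ft_torque(),arm.get_time())
E
```

```text
False [ 0.48439384 -0.17753754  0.07780656]
0.01277479190478733 59.30050492286682 [-1.13317757  2.54537561  3.68068013] [ 0.40969809  0.2317419  -0.11675493] 5.05
```

The bar is gripped with an opening of about 13 mm, so I'll turn it in steps, rising with the thread.

```bash
python3 - <<'E'
from h import *
from plant import arm
p0=np.array([*C,.077]); 
for f in np.linspace(.2,1,5):
    j=arm.solve_ik(p0+[0,0,.002*f],quat(A+np.pi-f*1.57))
    arm.move_joints(j)
    print(f,arm.get_joints()[5].round(3),arm.get_wrist_force().round(1),arm.get_ft_torque().round(2),round(arm.get_opening(),4),arm.get_time())
    if np.linalg.norm(arm.get_wrist_force())>50: print("stop");break
E
```

```text
0.2 -2.104 [-2.   1.   3.4] [ 0.13  0.32 -0.12] 0.0125 5.45
0.4 -1.791 [-2.7 -2.4  3.8] [-0.36  0.6  -0.11] 0.0129 5.85
0.6000000000000001 -1.476 [-3.8 -3.6  3.4] [-0.62  0.81 -0.18] 0.0126 6.25
0.8 -1.162 [-5.4 -4.8  4.7] [-0.81  1.06 -0.13] 0.0126 6.65
1.0 -0.849 [-6.7 -4.8  5.1] [-0.99  1.33 -0.15] 0.0125 7.05
```

```bash
python3 - <<'E'
from h import *
from plant import arm
import pickle
arm.gripper_to(0.085); arm.move_l([*C,.25],max_speed=.15)
j=arm.get_joints(); j[0]+=1.2; arm.move_joints(j)
s=arm.snapshot("top"); 
uv=mask(s,(390,254),22,60); P=cloud(s,uv); Q=P[(P[:,2]>.085)&(P[:,2]<.115)]
print(len(Q),Q.mean(0),cv2.minAreaRect(np.float32(Q[:,:2])))
w=np.linalg.eigh(np.cov(Q[:,:2].T)); print("pca",np.degrees(np.arctan2(w[1][1,1],w[1][0,1])))
uv=mask(s,(210,221),22,60); P=cloud(s,uv); Q=P[(P[:,2]>.085)&(P[:,2]<.115)]
if len(Q)>5:print("small",cv2.minAreaRect(np.float32(Q[:,:2])))
cv2.imwrite("pics/after.png",s["color"][:,:,::-1]); print(arm.get_time(),arm.get_wrist_force())
E
```

```text
116 [ 0.48274941 -0.17522346  0.09854953] ((0.4831957221031189, -0.176637202501297), (0.011720821261405945, 0.05538765341043472), 16.547809600830078)
pca 106.69883951614854
small ((0.5671195983886719, 0.22860175371170044), (0.014014031738042831, 0.05388372018933296), 70.88272094726562)
11.175 [ 0.35798307  0.37393909 -0.76305142]
```

View pics/after.png

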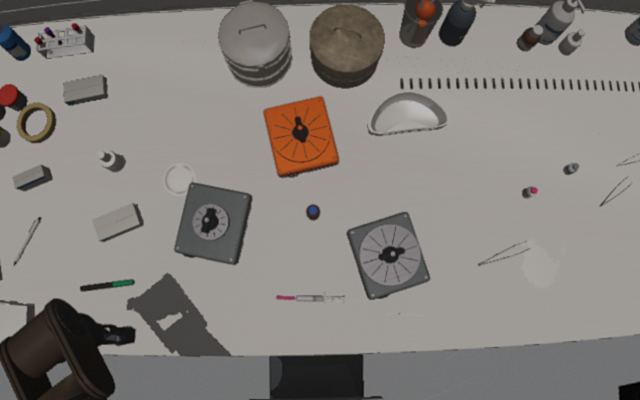

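The picture shows the wide hone's bar at (392,255) turned from 17° to −73°, a clockwise quarter turn, and 2 mm higher. The small knob at (210,221) is unchanged and the arm is clear of everything.

```bash
python3 -c "
from plant import arm
print(arm.finish_job())"
```

```text
the job is handed in; nothing more can be done
None
```

The wide hone's knob is loosened by about 90° clockwise and released, the small hone's knob was not touched, and the job was handed in at about 11 s of the 32 s allowed.

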